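# Release a loaded vial block from a bench mixer and hold it up level

## Task

Unlock the vial block from the bench mixer by pressing the release lever on its side down until the detent holds it there by itself, then take the block by its lifting handle, lift it straight up with its six vials still in their holes and hold it level and still about 10 cm above its seat, so that I can wipe the plate underneath. Finish while holding it there, with the lever still latched down, and don't shift anything else on the bench.

Things in the scene. Friction and masses are not known exactly. Their poses are not given: they have to be found in the camera images.
- mixer: Bench mixer (orbital shaker), fixed: a white box 290 mm (x) by 210 mm (y), rear deck 92 mm above the bench. Other equipment along the back and sides of the bench is under 250 mm tall. Origin at the centre of its underside; x runs from its sloping control panel to its back, y to the side with the release lever, z up.
- seat (a point): Centre of the top of the mixer's flat aluminium plate, between the two jaws, on which the block's underside rests: 40 mm behind the mixer's centre, 100 mm above the bench. Axes as the mixer's. Guides 8 mm high stand round it with 1.5 mm play, so the block comes off straight up.
- lever (a joint): Release lever, rad. 0 = up, both jaws hooked over the block's ledges; 0.40 = its stop, fully down, jaws swung clear of the block. A spring pushes it up from anywhere below about 0.3; past that a ball detent has snapped over and, let go, the lever stays down by itself at about 0.36, jaws clear. Pressing takes up to about 10 N at the pad.
- lever_pad (a point): Centre of the top of the lever's black thumb pad, 38 (x) x 34 (y) x 9 mm, on a steel arm over the mixer's +y edge. Axes turn with the lever. Lever up: 117.5 mm in +y and 43 mm above the seat, top sloping 0.34 rad up outwards. Fully down: 130 mm in +y and 15 mm above the seat, nearly level. So it falls 28 mm and swings 12 mm outwards.
- lever_pivot (a point): The lever's hinge axis (parallel to the seat's x): 53 mm in +y of the seat and 2 mm below it. With the lever up the pad centre is 64.5 mm out (+y) and 45 mm up from here. The axes turn with the lever.
- block: Grey plastic vial block, loose; origin at the centre of its underside, x along its 116 mm length and its handle, z up. Foot 116 x 90 x 25 mm, above it a body 76 mm wide up to 57 mm with two rows of four vial holes; a steel lifting handle stands between the rows. With vials 0.45 to 0.75 kg, nearly balanced under the handle's middle.
- block_grip (a point): Centre of the block's lifting handle, a horizontal flat steel bar 108 mm long (block x), 10 mm wide (block y), 14 mm high, on a post at each end (92 mm free between the posts). 108 mm above the block's underside; axes as the block. Vial caps reach to 37 mm below this point, 16 to 32 mm to either side.
- vial1_mid (a point): Half-way up glass vial 1 of 6 (15 mm diameter, 46 mm tall, red screw cap), standing loose in a 32 mm deep hole of the block; seated it lies -42 mm in x and -24 mm in y of the block's centre, 60 mm below the handle's centre.
- vial2_mid (a point): Half-way up glass vial 2 of 6 (15 mm diameter, 46 mm tall, red screw cap), standing loose in a 32 mm deep hole of the block; seated it lies -42 mm in x and +24 mm in y of the block's centre, 60 mm below the handle's centre.
- vial3_mid (a point): Half-way up glass vial 3 of 6 (15 mm diameter, 46 mm tall, red screw cap), standing loose in a 32 mm deep hole of the block; seated it lies -14 mm in x and -24 mm in y of the block's centre, 60 mm below the handle's centre.
- vial4_mid (a point): Half-way up glass vial 4 of 6 (15 mm diameter, 46 mm tall, red screw cap), standing loose in a 32 mm deep hole of the block; seated it lies +14 mm in x and -24 mm in y of the block's centre, 60 mm below the handle's centre.
- vial5_mid (a point): Half-way up glass vial 5 of 6 (15 mm diameter, 46 mm tall, red screw cap), standing loose in a 32 mm deep hole of the block; seated it lies +14 mm in x and +24 mm in y of the block's centre, 60 mm below the handle's centre.
- vial6_mid (a point): Half-way up glass vial 6 of 6 (15 mm diameter, 46 mm tall, red screw cap), standing loose in a 32 mm deep hole of the block; seated it lies +42 mm in x and +24 mm in y of the block's centre, 60 mm below the handle's centre.
- stray1_mid (a point): A vial like those in the block (15 mm diameter, 46 mm tall) standing on the bench beside the mixer. Half-way up. A bystander: leave it alone.
- stray2_mid (a point): Another such vial standing on the bench beside the mixer. Half-way up. A bystander: leave it alone.
- cap_mid (a point): A loose blue screw cap, 28 mm diameter, 13 mm high, lying on the mixer's deck between panel and lever. Half-way up. A bystander: leave it alone.
- pipette_mid (a point): A white hand pipette lying on the bench, about 280 mm long, 26 mm high; its middle. Half-way up. A bystander: leave it alone.
- bottle_mid (a point): A clear reagent bottle with blue cap, 86 mm diameter, 180 mm tall. Half-way up. A bystander: leave it alone.
- measure_mid (a point): A clear measuring cylinder, foot 68 mm across, 185 mm tall. Half-way up. A bystander: leave it alone.
- cuvettes_mid (a point): A white tray of cuvettes 110 x 55 mm, 46 mm high. Half-way up. A bystander: leave it alone.

How it is judged:
On the way, in this order (a step that is already met when the one before it is completed fails the run):
1. the lever is down and stays there with nothing touching it, the block still on its seat (value of joint lever above 0.33 rad and contact force between each of the arm, the fingers and mixer below 0.2 N and z of block_grip in the frame of seat below 0.113 m and horizontal distance between block_grip and seat below 0.008 m), for 0.3 s.
2. the block is clear of the mixer, level, in the gripper, lever still down (z of block_grip in the frame of seat above 0.138 m and horizontal distance between block_grip and seat below 0.04 m and angle between block_grip's own z axis and vertical below 0.15 rad and contact force between block and the fingers above 1 N and value of joint lever above 0.33 rad), for 0.2 s.
At the end, for the whole second after the job is handed in: Block held by the gripper 70 to 140 mm above its seat, within 40 mm sideways of it, tilted under 5 degrees, still (under 20 mm/s, 0.15 rad/s), touching no part of the mixer; all six vials in their holes to within 10 mm; lever still latched down (over 0.33 rad) (z of block_grip in the frame of seat between 0.178 and 0.248 m and horizontal distance between block_grip and seat below 0.04 m and angle between block_grip's own z axis and vertical below 0.087 rad and linear speed of block below 0.02 m/s and angular speed of block below 0.15 rad/s and contact force between block and the fingers above 1 N and contact force between block and mixer below 0.1 N and value of joint lever above 0.33 rad and z of vial1_mid in the frame of block_grip between -0.07 and -0.05 m and horizontal distance between each of vial1_mid, vial2_mid, vial3_mid, vial4_mid, vial5_mid, vial6_mid and block_grip below 0.062 m and z of vial2_mid in the frame of block_grip between -0.07 and -0.05 m and z of vial3_mid in the frame of block_grip between -0.07 and -0.05 m and z of vial4_mid in the frame of block_grip between -0.07 and -0.05 m and z of vial5_mid in the frame of block_grip between -0.07 and -0.05 m and z of vial6_mid in the frame of block_grip between -0.07 and -0.05 m); the arm keeps its last pose, push and grip.
It fails at once if the block is tipped by more than 14 degrees (angle between block_grip's own z axis and vertical above 0.25 rad).
It fails at once if the block is pulled up while the lever is up (z of block_grip in the frame of seat above 0.12 m and value of joint lever below 0.3 rad).
It fails at once if a bystander (a stray vial, the cap, pipette, bottle, measuring cylinder or cuvette tray) is shifted by more than 15 mm (distance of any of stray1_mid, stray2_mid, cap_mid, pipette_mid, bottle_mid, measure_mid, cuvettes_mid from where it was at the start of the episode above 0.015 m).
It also fails if it takes over 43 s, if anything falls off the work surface, if the arm or the gripper's body presses on something with over 40 N, if the wrist force passes 120 N, or if a joint passes its speed limit or range.

## Robot

A 7-joint arm with a two-finger parallel gripper is mounted at the origin on the work surface. World frame = base frame: x ahead of the robot, y to its left, z up, the work surface at z = 0. Lengths are in m, angles in rad, forces in N, time in s.
With the tool pointing down it reaches from about 0.425 to 1.025 m from the base axis. Payload 9.4 kg.
Tool frame: the origin (TCP) lies at the very end of the fingers, on their centre line; the grasp point (between the pads) lies 19 mm behind it; z points along the fingers, y is the line along which they close (so a half turn about z gives the same grasp; the last joint's range is limited). The gripper opens to 93 mm and grips with 3 to 60 N. Pads are 15 mm wide; open, the fingers measure 128 mm over their backs; the gripper's body (75 mm by 188 mm) begins 65 mm behind the grasp point.
Start: joints at [1.035, 0.599, -0.003, 1.599, 0.002, 0.943, -0.08], TCP at [0.321, -0.65, 0.219] pointing down, gripper open.
Joint ranges: [-2.57, 2.57], [-0.35, 1.97], [-1.29, 1.29], [0.11, 2.56], [-1.05, 4.19], [0.11, 1.86], [-2.63, 2.63]. Speed limits (rad/s): [2.22, 2.22, 3.01, 3.01, 3.14, 3.14, 3.14].

## Interface

Orientations are given as a rotation vector (axis times angle).
In Python, from workcell import get_obs, viewer, workorder gives the robot as it stands.
- The arm moves only by the shell command python3 -m crank 'ROWS' [OPENING]. ROWS is JSON, a list of rows, each a list of 2 entries, a list of its own where there are three numbers: the shift along the world's x, y, z in cm, then the turn, a rotation vector about the world's x, y, z in degrees. In form: [[[dx, dy, dz], [wx, wy, wz]], ...]. A call has 1 to 12 rows; each row shifts and turns the commanded pose from where the row before left it; what a row does not reach is not made up. A row lasts 1/8 s, in which the tool goes at most 62.5 mm and 10.7 degrees, less where a joint would pass 70% of its speed; a pose out of reach is approached as far as the arm can. A call is refused whole if a number of a shift passes 6.25 or a number of a turn 10.7, either way. A call with a gripper value outside its range is refused whole. OPENING is the closure in counts, from 0 (fully open) to 255 (shut), set as the call begins (- or left out, the last holds). The fingers move at their own pace and stop on an object; the grip force is fixed at half the most. Time passes only in rows, so rows that do not move let the fingers close. It gives the time, the measured TCP pose, the force, the opening and the grip force at its end, in the units of the state.
- get_obs(): the state, without advancing time (a new reading comes with each control period).
- viewer.read_camera(name): name is "scene" or "top" or "wrist"; returns (picture, depth): 400x640x3 uint8, blue, green, red; 400x640 float32, m along the optical axis (not along the pixel's ray), 0 where there is no reading.
- viewer.get_calibration(name): a dict with "vertical_fov" (degrees; the focal length in pixels is half the picture's height over the tangent of half this angle, whatever the lens; pixels are square), "cx", "cy" (the principal point, pixels), "eye" and "rotation" of the camera in the world. Camera axes: x right, y up, looking along -z (the intrinsics and any distortion apply to the point x, -y, -z); pixel columns grow to the right and rows downward; lengths in m; the calibration is good to about 2 mm. The wrist camera is an equidistant fisheye: a pixel r from the principal point sees the ray r / f radians off the axis. A picture is of the moment at which its call begins: read the wrist's pose just before it. get_calibration takes no time and is no camera call; for the wrist camera it gives the pose at the moment of the call.
- workorder.close_job(): hands the job in; it is judged then, once.
The state is a dict: "clock": time; "joint_positions": joint angles; "dq": joint speeds; "joint_efforts": joint torques, N m; "eef_pos": TCP position; "orientation": TCP orientation; "wrist_force": force on the tool from outside, world axes, zero at the start; "moment": the same for the moment, N m; "finger_gap": finger opening in m; "grasp_force": force on a finger pad.
Only numpy, scipy, OpenCV 4.12 (cv2) and the standard library are available. Lean on these libraries where they do the work, as an engineer would, in place of code of your own. Each camera call takes 0.05 s, during which the arm holds its last target. There are 200 camera calls.

## Working session

There is one attempt and no reset: what is moved stays moved. The work goes in short steps, Python scripts to look and compute and a shell command to move; the robot and the scene stay as the last step left them, time stands still between calls to the robot, and variables do not carry over. Pictures are saved under pics/ and viewed, at most 10 in all, crops included, and the job is handed in when it is done.

```bash
ls; mkdir -p pics
cat > h.py <<'E'
import numpy as np, cv2
from workcell import get_obs, viewer, workorder
def f(c): return 200/np.tan(np.radians(c["vertical_fov"])/2)
def pts(name,depth):
    c=viewer.get_calibration(name); F=f(c); h,w=depth.shape
    u,v=np.meshgrid(np.arange(w),np.arange(h))
    p=np.stack([(u-c["cx"])/F*depth,-(v-c["cy"])/F*depth,-depth],-1)
    return p@np.array(c["rotation"]).T+np.array(c["eye"])
E
python3 - <<'E'
from h import *
print(get_obs())
for n in("scene","top"):
    print(viewer.get_calibration(n))
    i,d=viewer.read_camera(n); cv2.imwrite(f"pics/{n}.png",i); np.save(n+".npy",pts(n,d)); np.save(n+"_d.npy",d)
E
```

```text
pics
{'clock': 0.0, 'joint_positions': array([ 1.03526454,  0.60007239, -0.00252695,  1.60015023,  0.00181577,
        0.94289634, -0.079772  ]), 'dq': array([ 0.00163407,  0.00104607, -0.00142116,  0.00017643, -0.00087423,
       -0.00131968, -0.00103703]), 'joint_efforts': array([-6.29037713e-04, -7.65066147e+01,  1.49697628e+00, -2.52354330e+01,
       -5.23621228e-02,  1.69731985e-02,  2.00498603e-04]), 'eef_pos': array([ 0.32085223, -0.64958166,  0.21779104]), 'orientation': array([-3.05784987e+00, -7.14224247e-01,  7.89287964e-04]), 'wrist_force': array([-0.19854213, -0.93736288, -0.04601539]), 'moment': array([ 0.0090361 , -0.02538502, -0.0175247 ]), 'grasp_force': 0.0, 'finger_gap': 0.09302914811823652}
{'vertical_fov': 48.02326542484386, 'cx': 319.053697484533, 'cy': 203.04241615863782, 'eye': array([1.24481745, 0.83573315, 0.80681699]), 'rotation': array([0.45908704, 1.23058728, 2.16052382])}Traceback (most recent call last):
  File "<stdin>", line 5, in <module>
  File "h.py", line 8, in pts
    return p@np.array(c["rotation"]).T+np.array(c["eye"])
           ~~~~~~~~~~~~~~~~~~~~~~~~~~~^~~~~~~~~~~~~~~~~~~
ValueError: operands could not be broadcast together with shapes (400,640) (3,)
```

```bash
sed -i 's/np.array(c\["rotation"\]).T/cv2.Rodrigues(np.array(c["rotation"]))[0].T/' h.py
python3 - <<'E'
from h import *
for n in("scene","top"):
    c=viewer.get_calibration(n);print(c['eye'],c['vertical_fov'])
    i,d=viewer.read_camera(n); cv2.imwrite(f"pics/{n}.png",i); np.save(n+".npy",pts(n,d)); np.save(n+"_d.npy",d)
E
```

```text
[1.24481745 0.83573315 0.80681699] 48.02326542484386
[ 0.37194101 -0.00546586  1.62577544] 47.67678771506732
```

View pics/top.png

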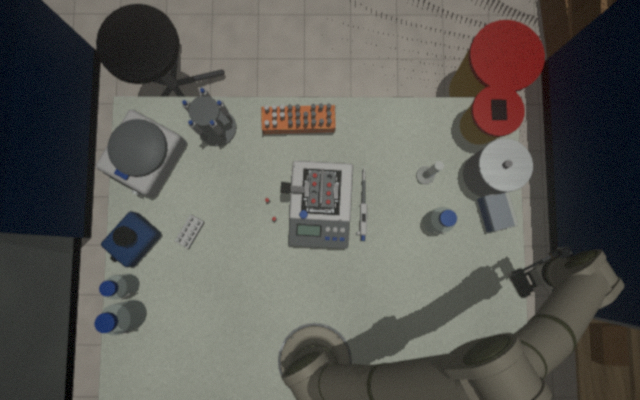

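View pics/scene.png

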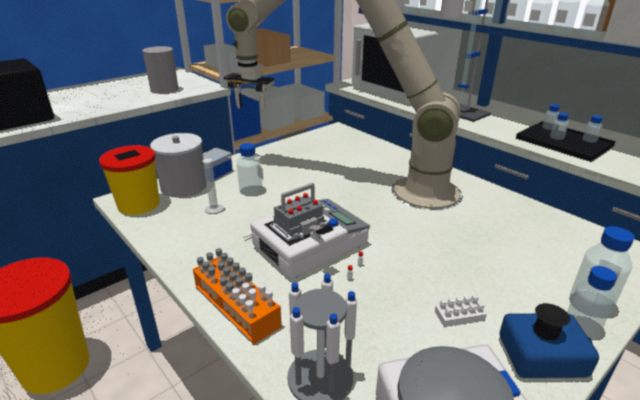

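Run:
```python
from h import *
i=cv2.imread("pics/top.png"); P=np.load("top.npy")
cv2.imwrite("pics/topc.png",cv2.resize(i[145:265,245:385],None,fx=5,fy=5,interpolation=cv2.INTER_CUBIC))
R=P[150:260,262:375]; C=i[150:260,262:375]
print("bench z",np.median(P[280:300,200:250,2]))
def rect(m,n):
    q=R[m][:,:2].astype(np.float32); r=cv2.minAreaRect(q*1000); print(n,len(q),r,np.median(R[m],0).round(4))
z=R[...,2]
def big(m):
    k,l,s,_=cv2.connectedComponentsWithStats(m.astype(np.uint8)); return l==1+np.argmax(s[1:,4])
rect(big((z>.04)),"mixer all")
rect(big((z>.08)&(z<.1)),"deck")
rect(big((z>.145)),"block top+")
rect(big((z>.196)),"handle")
hsv=cv2.cvtColor(C,cv2.COLOR_BGR2HSV); red=((hsv[...,0]<10)|(hsv[...,0]>170))&(hsv[...,1]>90)&(hsv[...,2]>60)
k,l,s,ce=cv2.connectedComponentsWithStats(red.astype(np.uint8))
for j in range(1,k):
    if s[j,4]>3: print("red",s[j,4],ce[j]+[262,150],np.median(R[l==j],0).round(4))
blk=(C.max(-1)<70)&(z>.105)
for j in range(1): pass
k,l,s,ce=cv2.connectedComponentsWithStats(blk.astype(np.uint8))
for j in range(1,k):
    if s[j,4]>8: print("dark",s[j,4],ce[j]+[262,150],np.median(R[l==j],0).round(4),np.ptp(R[l==j],axis=0))
```

```text
bench z -0.000358215702548903
mixer all 5302 ((528.629638671875, -3.9332122802734375), (240.51092529296875, 312.78253173828125), 86.9852066040039) [ 0.5334 -0.0152  0.0917]
deck 3049 ((549.530517578125, -20.046035766601562), (209.99253845214844, 268.2276306152344), 86.75723266601562) [ 0.5266 -0.0251  0.0904]
block top+ 788 ((578.564453125, -21.456905364990234), (75.94888305664062, 116.40200805664062), 87.0562515258789) [ 0.5762 -0.0204  0.1579]
handle 109 ((578.7957153320312, -21.46347427368164), (9.811758041381836, 108.64720153808594), 86.95455932617188) [ 0.577  -0.0204  0.2137]
red 13 [314.38461538 175.38461538] [0.6226 0.002  0.1724]
red 13 [313.84615385 183.53846154] [0.5938 0.002  0.1705]
red 14 [328.71428571 184.5       ] [ 0.5919 -0.0467  0.1718]
red 13 [328.38461538 192.61538462] [ 0.5648 -0.0438  0.1679]
red 8 [266.875 199.875] [0.5554 0.1676 0.0451]
red 13 [312.84615385 200.53846154] [0.538  0.0051 0.1696]
red 14 [327.71428571 201.5       ] [ 0.5363 -0.0434  0.171 ]
red 10 [273.8 218.5] [0.49   0.1423 0.0462]
dark 93 [285.40860215 187.84946237] [0.584  0.0974 0.1428] [0.03485859 0.02974092 0.02252149]
dark 15 [317.46666667 206.53333333] [ 0.5218 -0.0113  0.146 ] [0.1536874  0.02311573 1.51780119]
```

View pics/topc.png

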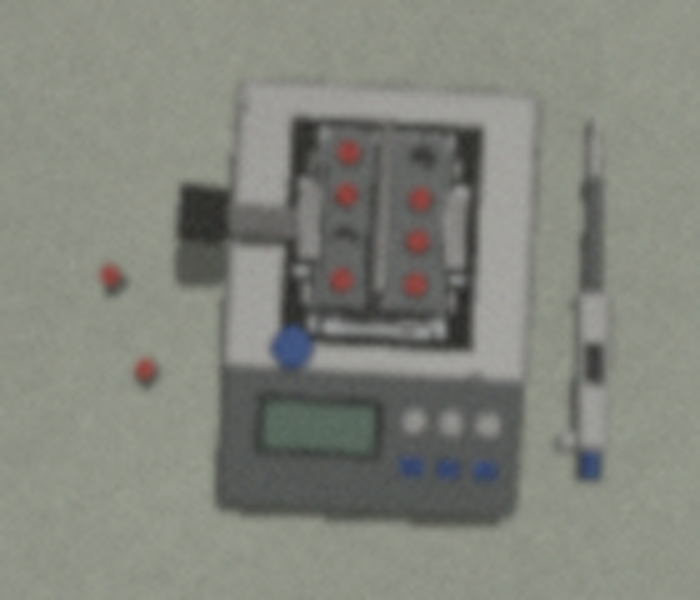

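```bash
python3 -m crank '[[[0,0,3],[0,0,0]],[[0,0,5],[0,0,0]],[[1.8,5,0],[0,0,-3]],[[1.8,5,0],[0,0,-3]],[[1.8,5,0],[0,0,-3]],[[1.8,5,0],[0,0,-3]],[[1.8,5,0],[0,0,-3]],[[1.8,5,0],[0,0,-3]],[[1.8,5,0],[0,0,-3]],[[1.8,5,0],[0,0,-3]],[[1.8,5,0],[0,0,-3]],[[1.8,5,0],[0,0,-2]]]' 255; python3 -m crank '[[[1.7,5,0],[0,0,0]],[[1.7,5,0],[0,0,0]],[[1.7,5,0],[0,0,0]],[[1.7,5,0],[0,0,0]],[[1.6,5,0],[0,0,0]],[[0,0,0],[0,0,0]],[[0,0,0],[0,0,0]]]'
```

```text
clock: 1.65
eef_pos: [0.5014, -0.1483, 0.2986]
orientation: [3.141, -0.077, 0.0]
wrist_force: [1.1, -0.6, -0.6]
finger_gap: 0.0003
grasp_force: 0.0
clock: 2.52
eef_pos: [0.5847, 0.0993, 0.2982]
orientation: [3.14, -0.074, -0.001]
wrist_force: [-0.4, -0.5, 0.3]
finger_gap: 0.0006
grasp_force: 0.0
```

```bash
python3 -m crank '[[[0,0,-4],[0,0,0]],[[0,0,-4],[0,0,0]],[[0,0,-3],[0,0,0]],[[0,0,-2],[0,0,0]],[[0,0,0],[0,0,0]]]'
python3 - <<'E'
from h import *
i,d=viewer.read_camera("wrist"); cv2.imwrite("pics/w1.png",i)
E
```

```text
clock: 3.15
eef_pos: [0.5841, 0.0979, 0.1675]
orientation: [3.139, -0.078, -0.004]
wrist_force: [1.4, 0.3, 1.3]
finger_gap: 0.0006
grasp_force: 0.0
```

View pics/w1.png

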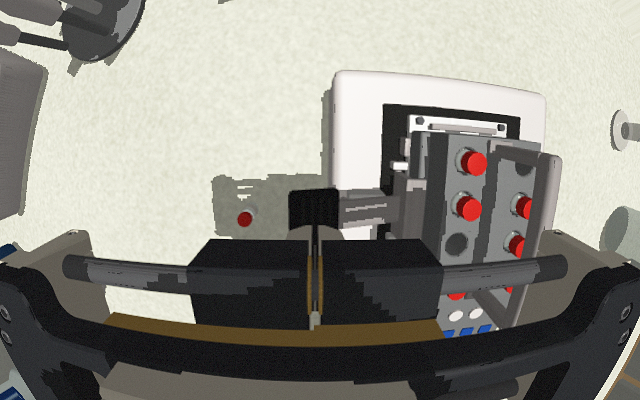

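```bash
python3 -m crank '[[[0,0,-1],[0,0,0]],[[0,0,-1],[0,0,0]],[[0,0.2,-0.6],[0,0,0]],[[0,0.3,-0.6],[0,0,0]],[[0,0.2,-0.6],[0,0,0]],[[0,0.2,-0.6],[0,0,0]],[[0,0,0],[0,0,0]]]'
```

```text
clock: 4.08
eef_pos: [0.5847, 0.1093, 0.1243]
orientation: [3.141, -0.073, -0.001]
wrist_force: [-0.3, -0.3, 0.2]
finger_gap: 0.0004
grasp_force: 0.0
```

```bash
python3 -m crank '[[[0,0,-0.4],[0,0,0]],[[0,0,-0.3],[0,0,0]],[[0,0,-0.2],[0,0,0]],[[0,0,0],[0,0,0]]]'
python3 - <<'E'
from h import *
i,d=viewer.read_camera("scene"); cv2.imwrite("pics/s2.png",cv2.resize(i[170:300,220:400],None,fx=4,fy=4))
E
```

```text
clock: 4.58
eef_pos: [0.585, 0.1092, 0.1156]
orientation: [-3.141, 0.074, 0.0]
wrist_force: [-1.6, 1.9, 4.3]
finger_gap: 0.0005
grasp_force: 2.1
```

View pics/s2.png

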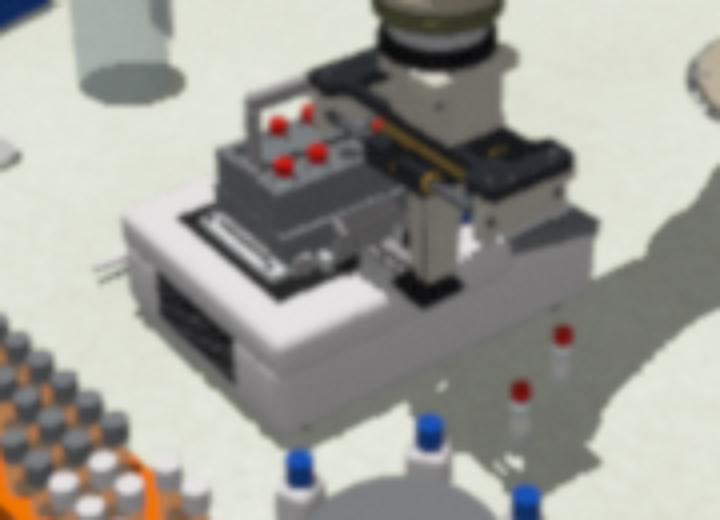

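The picture shows the fingers on the pad at about (430,285), pad now down near deck level. I press a touch more, then retract and measure the pad.

```bash
python3 -m crank '[[[0,0,-0.2],[0,0,0]],[[0,0,0],[0,0,0]]]';python3 -m crank '[[[0,0,2],[0,0,0]],[[0,0,4],[0,0,0]],[[0,0,5],[0,0,0]],[[0,0,5],[0,0,0]],[[0,0,4],[0,0,0]],[[0,-5,0],[0,0,0]],[[0,-5,0],[0,0,0]],[[0,-3,0],[0,0,0]],[[0,0,0],[0,0,0]],[[0,0,0],[0,0,0]]]' 0
python3 - <<'E'
from h import *
i,d=viewer.read_camera("scene"); P=pts("scene",d); cv2.imwrite("pics/s3.png",cv2.resize(i[170:300,220:400],None,fx=4,fy=4))
# black pad in both states
for n,Q,I in (("old",np.load("scene.npy"),cv2.imread("pics/scene.png")),("new",P,i)):
    m=(abs(Q[...,0]-.585)<.03)&(abs(Q[...,1]-.105)<.03)&(Q[...,2]>.095)&(Q[...,2]<.18)&(I.max(-1)<70)
    q=Q[m]; print(n,len(q),np.median(q,0),q.min(0),q.max(0))
m=(abs(P[...,0]-.579)<.07)&(abs(P[...,1]+.0215)<.02)&(P[...,2]>.19)&(P[...,2]<.235)
q=P[m];print("handle",len(q),q.min(0),q.max(0))
i,d=viewer.read_camera("wrist"); cv2.imwrite("pics/w2.png",i)
E
```

```text
clock: 4.88
eef_pos: [0.5852, 0.1093, 0.1149]
orientation: [-3.14, 0.074, -0.001]
wrist_force: [-4.6, 1.2, 16.8]
finger_gap: 0.0004
grasp_force: 8.1
clock: 6.12
eef_pos: [0.585, -0.0204, 0.3135]
orientation: [-3.14, 0.074, 0.0]
wrist_force: [0.4, 0.4, -0.1]
finger_gap: 0.0919
grasp_force: 0.0
old 74 [0.59643954 0.1019151  0.14461157] [0.57426403 0.07590932 0.13150907] [0.61015127 0.1149042  0.15144723]
new 127 [0.59311063 0.11058939 0.11656307] [0.57269461 0.08623693 0.10948   ] [0.61102586 0.1280264  0.11979983]
handle 214 [ 0.52956011 -0.03132416  0.19002869] [ 0.63868628 -0.01039698  0.21644877]
```

View pics/w2.png

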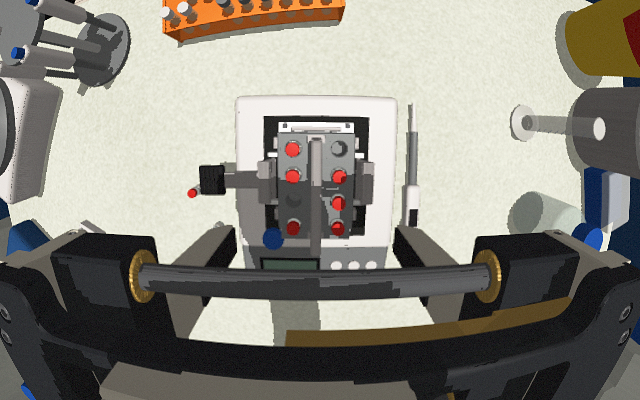

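View pics/s3.png

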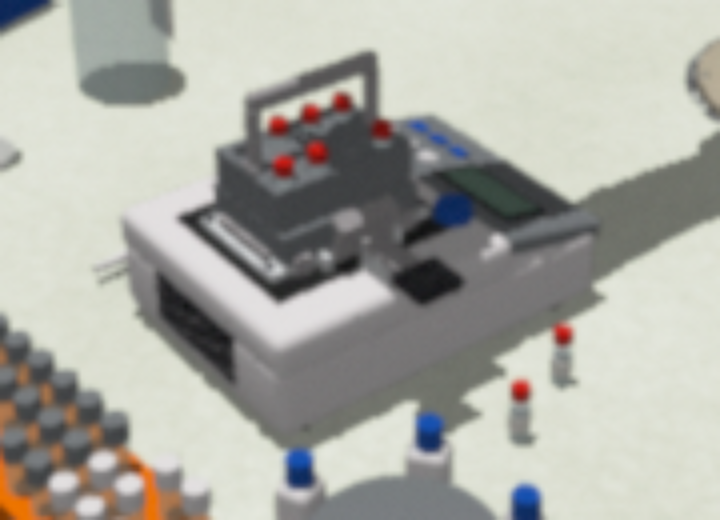

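The wrist view shows both jaws swung clear at (268,180) and (365,180), with the handle along column 316 between the open fingers. The scene crop shows the pad latched flat at (430,280). Next I find the handle's centre from the wrist depth.

Run:
```python
from h import *
c=viewer.get_calibration("wrist"); i,d=viewer.read_camera("wrist"); F=f(c)
u,v=np.meshgrid(np.arange(640),np.arange(400)); x=u-c["cx"]; y=v-c["cy"]; r=np.hypot(x,y)+1e-9
t=np.tan(np.minimum(r/F,1.5)); p=np.stack([x/r*t*d,-y/r*t*d,-d],-1)@cv2.Rodrigues(np.array(c["rotation"]))[0].T+c["eye"]
m=(abs(p[...,0]-.58)<.08)&(abs(p[...,1]+.0215)<.03)&(abs(p[...,2]-.215)<.005)
q=p[m]; print(len(q),cv2.minAreaRect((q[:,:2]*1000).astype(np.float32)),np.median(q[:,2]))
print(get_obs()["eef_pos"])
```

```text
1268 ((582.7319946289062, -20.372028350830078), (9.883869171142578, 107.0416488647461), 87.17720031738281) 0.21649742549707549
[ 0.58509909 -0.01972317  0.31350152]
```

```bash
python3 -m crank '[[[-0.4,-0.1,-2],[0,0,0]],[[0,0,-4],[0,0,0]],[[0,0,-3],[0,0,0]],[[0,0,-2],[0,0,0]],[[0,0,-1.5],[0,0,0]],[[0,0,0],[0,0,0]],[[0,0,0],[0,0,0]]]'; python3 -m crank '[[[0,0,0],[0,0,0]],[[0,0,0],[0,0,0]],[[0,0,0],[0,0,0]],[[0,0,0],[0,0,0]],[[0,0,0],[0,0,0]],[[0,0,0],[0,0,0]],[[0,0,0],[0,0,0]],[[0,0,0],[0,0,0]]]' 255
```

```text
clock: 7.15
eef_pos: [0.5815, -0.0218, 0.1893]
orientation: [-3.141, 0.074, -0.001]
wrist_force: [0.1, -0.3, 0.7]
finger_gap: 0.0933
grasp_force: 0.0
clock: 8.15
eef_pos: [0.5811, -0.022, 0.1886]
orientation: [-3.141, 0.074, 0.0]
wrist_force: [-0.1, 0.2, 0.1]
finger_gap: 0.018
grasp_force: 0.0
```

Fingers are still closing; wait, then lift gently.

```bash
python3 -m crank '[[[0,0,0],[0,0,0]],[[0,0,0],[0,0,0]],[[0,0,0],[0,0,0]],[[0,0,0],[0,0,0]],[[0,0,0],[0,0,0]]]'; python3 -m crank '[[[0,0,0.2],[0,0,0]],[[0,0,0.3],[0,0,0]],[[0,0,0.3],[0,0,0]],[[0,0,0.3],[0,0,0]],[[0,0,0],[0,0,0]]]'
```

```text
clock: 8.78
eef_pos: [0.5809, -0.0219, 0.1885]
orientation: [-3.141, 0.074, 0.001]
wrist_force: [-0.7, 1.5, -3.0]
finger_gap: 0.0097
grasp_force: 30.0
clock: 9.4
eef_pos: [0.5813, -0.0221, 0.2]
orientation: [3.141, -0.074, 0.001]
wrist_force: [-0.1, 0.1, -7.0]
finger_gap: 0.0096
grasp_force: 30.0
```

Lifting freely (7 N ≈ 0.7 kg). Continue to 10 cm.

```bash
python3 -m crank '[[[0,0,0.5],[0,0,0]],[[0,0,1],[0,0,0]],[[0,0,1],[0,0,0]],[[0,0,1],[0,0,0]],[[0,0,1],[0,0,0]],[[0,0,1],[0,0,0]],[[0,0,1],[0,0,0]],[[0,0,1],[0,0,0]],[[0,0,1],[0,0,0]],[[0,0,0.4],[0,0,0]],[[0,0,0],[0,0,0]],[[0,0,0],[0,0,0]]]'; python3 -m crank '[[[0,0,0],[0,0,0]],[[0,0,0],[0,0,0]],[[0,0,0],[0,0,0]],[[0,0,0],[0,0,0]]]'
python3 - <<'E'
from h import *
i,d=viewer.read_camera("scene"); cv2.imwrite("pics/s4.png",cv2.resize(i[130:300,220:400],None,fx=3.5,fy=3.5))
E
```

```text
clock: 10.9
eef_pos: [0.5808, -0.022, 0.2882]
orientation: [3.141, -0.074, -0.001]
wrist_force: [-0.5, -0.4, -6.3]
finger_gap: 0.0098
grasp_force: 30.0
clock: 11.4
eef_pos: [0.5811, -0.022, 0.2886]
orientation: [-3.141, 0.074, 0.0]
wrist_force: [0.4, 0.1, -5.7]
finger_gap: 0.0096
grasp_force: 30.0
```

View pics/s4.png

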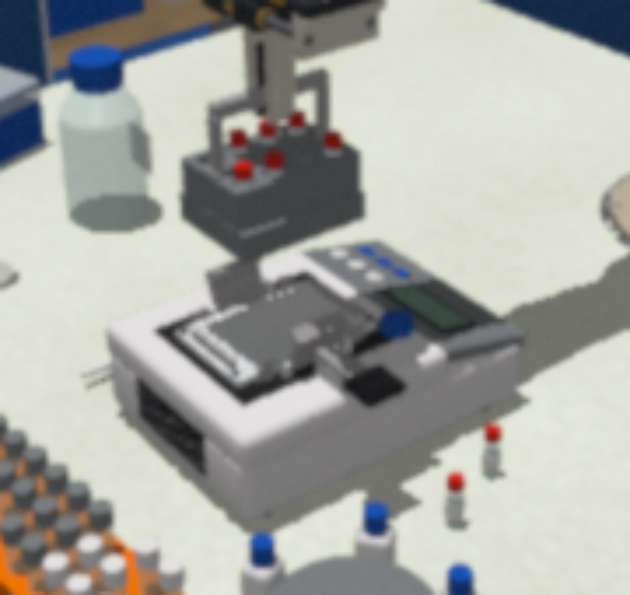

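The picture shows the block raised with six caps seated (around (290,145)), and the lever pad still down at (375,385). I check the tilt before handing in.

Run:
```python
from h import *
i,d=viewer.read_camera("scene"); P=pts("scene",d)
def fit(P,z0):
    m=(abs(P[...,0]-.585)<.058)&(abs(P[...,1]+.022)<.038)&(abs(P[...,2]-z0)<.006); q=P[m]
    for _ in range(4):
        s=np.linalg.lstsq(np.c_[q[:,:2]-[.585,-.022],np.ones(len(q))],q[:,2],rcond=None)[0]; e=abs(np.c_[q[:,:2]-[.585,-.022],np.ones(len(q))]@s-q[:,2]); q=q[e<max(.0015,2*np.std(e))]
    print(len(q),s)
fit(np.load("scene.npy"),.157); fit(P,.257)
```

```text
269 [-0.00038404  0.00242375  0.15642629]
294 [-0.00086909  0.00144414  0.25666155]
```

Level (slopes under 0.003 rad) and raised 10.0 cm.

```bash
python3 -c "
from h import *
print(workorder.close_job())"
```

```text
the job is handed in; nothing more can be done
None
```

The lever is latched down and the arm is holding the block level and still 10 cm above its seat, with all six vials in their holes; nothing else appeared to move in the last picture, and the job is handed in.

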